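# Start up the two-place stirrer from its control deck

## Robot

A 6-joint arm with a two-finger parallel gripper is mounted at the origin on a cart in front of the work surface, level with it; the furniture and walls round the work are solid. World frame = base frame: x ahead of the robot, y to its left, z up, the work surface at z = 0. Lengths are in mm, angles in rad, forces in N, time in s.
With the tool pointing down it reaches from about 400 to 925 mm from the base axis. Payload 12.5 kg.
Tool frame: the origin (TCP) lies on the mounting face of the last link; the fingertips stand 190 mm ahead of it and the grasp point (between the pads) lies 171 mm ahead of it; x points along the fingers, y is the direction in which the jaws open and shut, and the axes are right-handed (so a half turn about x gives the same grasp; the last joint's range is limited). The gripper opens to 95 mm and grips with 3 to 60 N. Pads are 20 mm wide; open, the fingers measure 119 mm over their backs; the gripper's body (75 mm by 180 mm) begins 59 mm behind the grasp point.
Start: joints at [-1.275, 0.491, 1.559, -0, 1.092, -0.106], TCP at [244.441, -575.216, 404.761] pointing down, gripper open.
Joint ranges: [-3.1, 3.1], [-0.84, 2.19], [0.05, 2.79], [-1.13, 4.28], [0.06, 2.93], [-2.69, 2.69]. Speed limits (rad/s): [2.22, 2.22, 2.79, 3.14, 3.14, 3.14].

## Interface

Orientations are given as [roll, pitch, yaw] about the fixed x, y, z axes, in that order (R = Rz(yaw) Ry(pitch) Rx(roll)).
In Python, from cell import env, eyes gives the robot as it stands. The module is installed in compiled form; this text tells all that it offers.
- The arm moves only by the tool jog_arm, never from a script. Its argument "deltas" is one flat list of numbers, 7 for each row, row after row: the shift along the tool's x, y, z in mm, then the turn, a rotation vector about the tool's x, y, z in rad, then the opening, from 0 (shut) to 1 (fully open). A call has 1 to 10 rows; each row shifts and turns the pose as measured when the row begins, along the tool's axes as they then stand; what a row does not reach is not made up. A row lasts 1/8 s, in which the tool goes at most 62.5 mm and 10.7 degrees, less where a joint would pass 70% of its speed; a pose out of reach is approached as far as the arm can. A call is refused whole if a number of a shift passes 62.5 or a number of a turn 0.188, either way. A call with a gripper value outside its range is refused whole. The fingers move at their own pace and stop on an object; the grip force is fixed at half the most. Time passes only in rows, so rows that do not move let the fingers close. It gives the time, the measured TCP pose, the force and the opening at its end, in the units of the state.
- env.state(): the state, without advancing time (a new reading comes with each control period).
- eyes.read_camera(name): name is "scene" or "top"; returns a dict with "image" (384x512x3 uint8, red, green, blue), "fovy" (degrees; the focal length in pixels is half the picture's height over the tangent of half this angle, whatever the lens; pixels are square), "cx", "cy" (the principal point, pixels), "dist" ([k1, k2, p1, p2, k3] as OpenCV has them; the pictures are not rectified), "world_from_camera" (4x4, takes a point from camera to world coordinates). Camera axes: x right, y up, looking along -z (the intrinsics and any distortion apply to the point x, -y, -z); pixel columns grow to the right and rows downward; lengths in mm; the calibration is good to about 2 mm. A picture is of the moment at which its call begins. There is no depth.
- env.job_done(): hands the job in, once; it reports no verdict.
The state is a dict: "t": time; "joints": joint angles; "qvel": joint speeds; "tau": joint torques, N m; "eef_pos": TCP position; "tcp_rot": TCP orientation; "ft_force": force on the tool from outside, world axes, zero at the start; "moment": the same for the moment, N m; "opening": opening from 0.0 (shut) to 1.0 (fully open).
Only numpy, scipy, OpenCV 4.12 (cv2) and the standard library are available. Lean on these libraries where they do the work, as an engineer would, in place of code of your own. Each camera call takes 0.05 s, during which the arm holds its last target.

## Task

Start the stirrer with your fingertips: first rock the black power switch on by pushing down its raised half, the one nearer the robot, then push the blue key all the way in so that it stays in, then press the green key fully down, keep it down for a good two seconds and let it come back up. Do the three strictly in that order, do not press the red key, and leave the glassware and the small things round the stirrer where they stand.

Things in the scene. Friction and masses are not known exactly. Their poses are not given: they have to be found in the camera images.
- stirrer: white fixed stirrer, 300 mm deep (x), 310 wide (y); grey level control deck 70 mm above the worktop. Origin: on the worktop under the middle of the row of controls; +x from its front to the plates at the back, +y left, z up. The four controls stand at x = 0, 62 mm apart along y, in varying order; front edge x = -50 mm; plates 124 mm across at x = 155, y = +-75, top 78 mm high
- rocker_press (a point): point on top of the raised near (-x) half of the black rocker, 22 mm from its pivot, mid-width (moves with it). Rocker 28 mm wide, 56 long (stirrer x), V-shaped top, white bar on the near half; pivot 12 mm above the deck. Off: the near half slopes up, point 18 mm above the deck; on: it lies level, 12 mm above the deck. Push straight down here with about 1.2 N
- rocker (a joint): power rocker, rad: 0 = off (starts at 0 to 0.04), 0.30 = fully on (stop); stays where it is left
- blue_top (a point): blue latching key: round push key, 28 mm across, in a dark steel ring 40 mm across; the point is the centre of its flat top, 13 mm above the deck when up (it moves with the key)
- blue_key (a joint): blue key, m: 0 = up (starts at 0 to 0.001), 0.006 = fully in (stop); takes about 2 N and stays where it is left
- green_top (a point): green spring key: round push key, 28 mm across, in a dark steel ring 40 mm across; the point is the centre of its flat top, 13 mm above the deck when up (it moves with the key)
- green_key (a joint): green key, m: 0 = up, 0.006 = fully down (stop); the spring takes about 1 N to start and 5 N to push fully down, and lifts it again when let go
- red_top (a point): red spring key, to be left alone: round push key, 28 mm across, in a dark steel ring 40 mm across; the point is the centre of its flat top, 13 mm above the deck when up (it moves with the key)
- red_key (a joint): red key, m: 0 = up, 0.006 = fully down; a spring like the green one's
- flask: clear glass conical flask, 79 mm across, 125 mm tall, loose, standing on one of the plates; origin at the centre of its underside, z up
- beaker: clear glass beaker, 71 mm across, 100 mm tall, loose, standing on the other plate; origin at the centre of its underside, z up
- dropper: amber dropper bottle with black cap, 38 mm across, 99 mm tall, loose on the worktop to the left of the stirrer; origin at the centre of its underside, z up
- weigh_bottle: small glass weighing bottle with lid, 37 mm across, 47 mm tall, loose on the worktop to the right of the stirrer; origin at the centre of its underside, z up
- crucible: small white porcelain crucible with lid, 41 mm across, 39 mm tall, standing loose on the worktop to the left of the stirrer; origin at the centre of its underside, z up
Not all that is in view belongs to the job. What is shaped like the beaker but purple or turquoise is not meant.

How it is judged (in metres and radians):
On the way, in this order (a step that is already met when the one before it is completed fails the run):
1. the power rocker is tipped on (value of joint rocker above 0.24 rad), for 0.2 s.
2. the blue key is pushed in (value of joint blue_key above 0.0045 m), for 0.2 s.
3. the green key is held down for 1.5 s (value of joint green_key above 0.004 m), for 1.5 s.
At the end, for the whole second after the job is handed in: the rocker is on (over 0.24 of 0.30 rad), the blue key stays in (over 4.5 of 6 mm), green and red keys are up (within 1.5 mm), and the flask, beaker, dropper bottle, weighing bottle and crucible stand upright and at rest within 15 mm of where they were (value of joint rocker above 0.24 rad and value of joint blue_key above 0.0045 m and value of joint each of green_key, red_key below 0.0015 m and distance of each of flask, beaker, dropper, weigh_bottle, crucible from where it was at the start of the episode below 0.015 m and angle between each of flask, beaker, dropper, weigh_bottle, crucible's own z axis and vertical below 0.15 rad and linear speed of each of flask, beaker, dropper, weigh_bottle, crucible below 0.02 m/s); the robot touches nothing.
It fails at once if the red key is pressed (value of joint red_key above 0.003 m).
It fails at once if the blue key is pushed before the power rocker is on (value of joint blue_key above 0.003 m and value of joint rocker below 0.2 rad).
It fails at once if the green key is pressed before the blue key is in (value of joint green_key above 0.003 m and value of joint blue_key below 0.004 m).
It fails at once if one of the loose things is moved, lifted or tipped (distance of any of flask, beaker, dropper, weigh_bottle, crucible from where it was at the start of the episode above 0.02 m or angle between any of flask, beaker, dropper, weigh_bottle, crucible's own z axis and vertical above 0.25 rad).
It also fails if it takes over 43 s, if anything falls off the work surface, if the arm or the gripper's body presses on something with over 40 N, if the wrist force passes 120 N, or if a joint passes its speed limit or range.

## Working session

There is one attempt and no reset: what is moved stays moved. The work goes in short steps, Python scripts to look and compute and a tool call to move; the robot and the scene stay as the last step left them, time stands still between calls to the robot, and variables do not carry over. Pictures are saved under pics/ and viewed, and the job is handed in when it is done.

Besides the shell and the picture viewer there is one more tool, called after "Emit:" as name(argument=value, ...) on one line, values as JSON. jog_arm: Moves the arm, as the interface text tells. Its arguments: {"type":"object","properties":{"deltas":{"type":"array","items":{"type":"number"}}},"required":["deltas"]}

```bash
mkdir -p pics
python3 - <<'E'
from cell import env, eyes
import cv2,pickle
print(env.state())
for n in("scene","top"):
    c=eyes.read_camera(n);pickle.dump(c,open(n+'.pkl','wb'))
    print(n,{k:v for k,v in c.items() if k!='image'})
    cv2.imwrite(f'pics/{n}0.png',cv2.resize(c['image'][:,:,::-1],None,fx=1.5,fy=1.5,interpolation=cv2.INTER_CUBIC))
E
```

```text
{'t': 0.0, 'joints': array([-1.27458380e+00,  4.91556028e-01,  1.55944360e+00, -1.82510848e-05,
        1.09172071e+00, -1.05575631e-01]), 'qvel': array([-0.0002994 , -0.0008312 ,  0.00175685,  0.00090462, -0.00062588,
       -0.00019113]), 'tau': array([-4.42882301e-03, -6.12650156e+01, -2.58178657e+01,  6.90731546e-02,
        4.82100318e-02, -6.52567860e-05]), 'eef_pos': array([ 244.43924632, -575.18019693,  404.16584335]), 'tcp_rot': array([-1.66201884,  1.56966853,  1.88137039]), 'ft_force': array([-0.38136437,  0.06523229,  0.31038283]), 'moment': array([-0.02660239,  0.00863718, -0.03860534]), 'opening': 1.0022581289602863}
scene {'fovy': 43.759732988426755, 'cx': 253.32465768551143, 'cy': 195.55051520156834, 'dist': array([0.06265782, 0.        , 0.        , 0.        , 0.        ]), 'world_from_camera': array([[ 8.81690505e-01,  3.09622245e-01, -3.56027974e-01,
         1.81588051e+01],
       [-4.71488415e-01,  6.06796473e-01, -6.39919303e-01,
        -9.90132791e+02],
       [ 1.79032680e-02,  7.32073840e-01,  6.80989990e-01,
         1.18407287e+03],
       [ 0.00000000e+00,  0.00000000e+00,  0.00000000e+00,
         1.00000000e+00]])}
top {'fovy': 54.6558035507663, 'cx': 250.5278486023699, 'cy': 192.3975592428479, 'dist': array([-0.07237384,  0.        ,  0.        ,  0.        ,  0.        ]), 'world_from_camera': array([[ 1.25069672e-02,  9.89961058e-01, -1.40785935e-01,
         4.45494344e+02],
       [-9.99913409e-01,  1.29585619e-02,  2.29133263e-03,
         5.06389029e+01],
       [ 4.09271332e-03,  1.40745086e-01,  9.90037409e-01,
         1.06082235e+03],
       [ 0.00000000e+00,  0.00000000e+00,  0.00000000e+00,
         1.00000000e+00]])}
```

View pics/scene0.png

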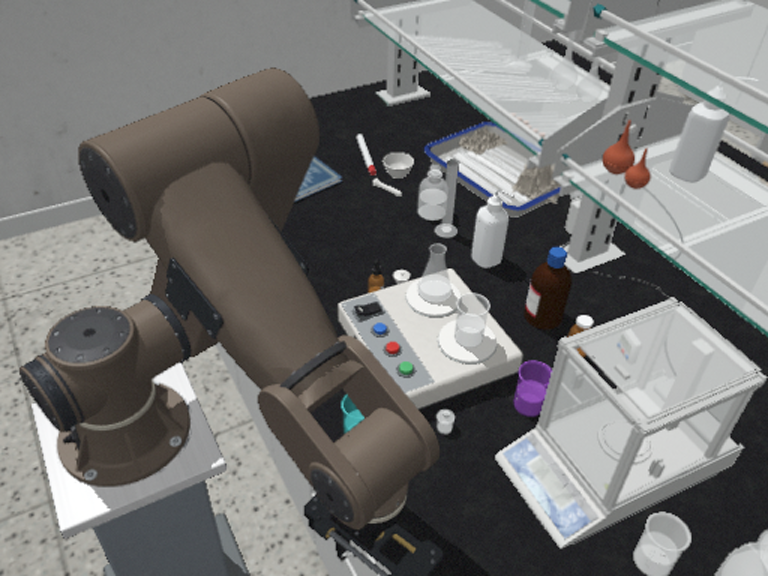

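View pics/top0.png

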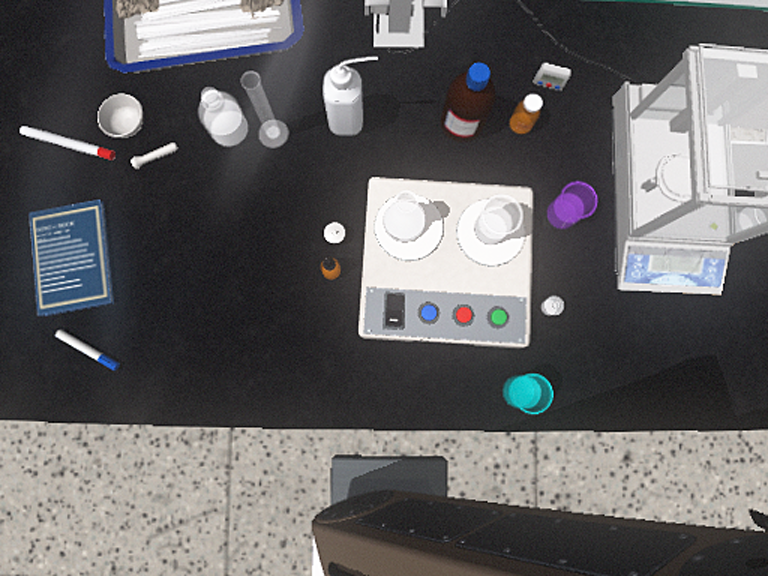

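Both views show the stirrer with the controls, left to right, rocker, blue, red, green. In the top view, at 1.5x, they are at (395,311), (428,313), (464,315) and (498,317). In the scene view they are at (370,310), (380,329), (392,349) and (406,369). I'll enlarge these areas next.

```bash
cat > h.py <<'E'
import numpy as np,cv2,pickle
def K(c):
    f=192/np.tan(np.radians(c['fovy'])/2);return np.array([[f,0,c['cx']],[0,f,c['cy']],[0,0,1]])
def ray(c,px):
    u=cv2.undistortPoints(np.array([[px]],float),K(c),np.array(c['dist']))[0,0]
    T=c['world_from_camera'];d=T[:3,:3]@np.array([u[0],-u[1],-1]);return T[:3,3],d/np.linalg.norm(d)
def tri(c1,p1,c2,p2):
    o1,d1=ray(c1,p1);o2,d2=ray(c2,p2)
    s=np.linalg.lstsq(np.c_[d1,-d2],o2-o1,rcond=None)[0];a=o1+s[0]*d1;b=o2+s[1]*d2
    return (a+b)/2,np.linalg.norm(a-b)
def onz(c,p,z):
    o,d=ray(c,p);return o+d*(z-o[2])/d[2]
E
python3 - <<'E'
from h import *
S=pickle.load(open('scene.pkl','rb'));T=pickle.load(open('top.pkl','rb'))
def col(c,name,box):
    h=cv2.cvtColor(c['image'],cv2.COLOR_RGB2HSV).astype(int);x0,y0,x1,y1=box
    H,Sa,V=h[...,0],h[...,1],h[...,2]
    m={'blue':(H>100)&(H<130),'green':(H>45)&(H<75),'red':(H<8)|(H>172)}[name]&(Sa>130)&(V>60)
    k=np.zeros_like(m);k[y0:y1,x0:x1]=1;ys,xs=np.nonzero(m&k);return (xs.mean(),ys.mean()),len(xs)
for n in('blue','red','green'):
    a,na=col(S,n,(235,195,290,260));b,nb=col(T,n,(265,190,350,225))
    print(n,a,na,b,nb,tri(S,a,T,b),onz(T,b,81),onz(S,a,81))
cv2.imwrite('pics/cs.png',cv2.resize(S['image'][185:265,220:300,::-1],None,fx=7,fy=7,interpolation=cv2.INTER_CUBIC))
cv2.imwrite('pics/ct.png',cv2.resize(T['image'][185:235,235:360,::-1],None,fx=6,fy=6,interpolation=cv2.INTER_CUBIC))
E
```

```text
blue (np.float64(252.83333333333334), np.float64(218.6875)) 48 (np.float64(285.4938271604938), np.float64(208.06172839506172)) 81 (array([544.38964947, -45.22828173,  76.13407222]), np.float64(0.43462839706527684)) [544.10328803 -44.83580607  81.        ] [541.86567617 -49.32325195  81.        ]
red (np.float64(261.4339622641509), np.float64(231.45283018867926)) 53 (np.float64(308.7469879518072), np.float64(209.49397590361446)) 83 (array([ 541.54590482, -107.3882472 ,   76.64890283]), np.float64(0.18031361643837954)) [ 541.03730535 -106.65508642   81.        ] [ 539.5784709  -110.87839931   81.        ]
green (np.float64(270.84615384615387), np.float64(247.30769230769232)) 13 (np.float64(332.3333333333333), np.float64(210.96)) 75 (array([ 539.04336723, -172.32470231,   68.97051391]), np.float64(0.10842860641691841)) [ 537.85872331 -169.59936886   81.        ] [ 533.47763572 -181.15965094   81.        ]
```

View pics/cs.png

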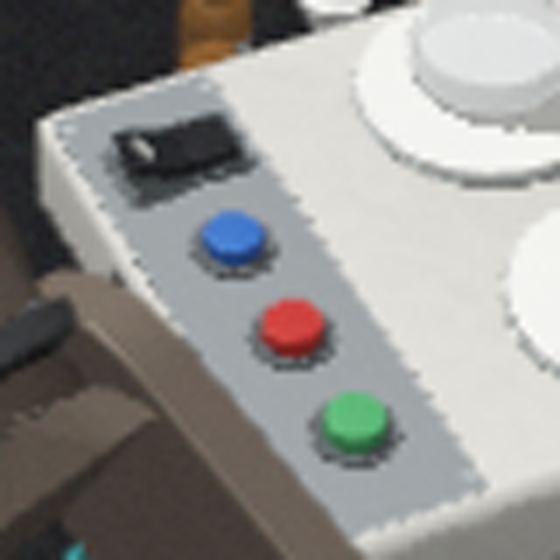

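View pics/ct.png

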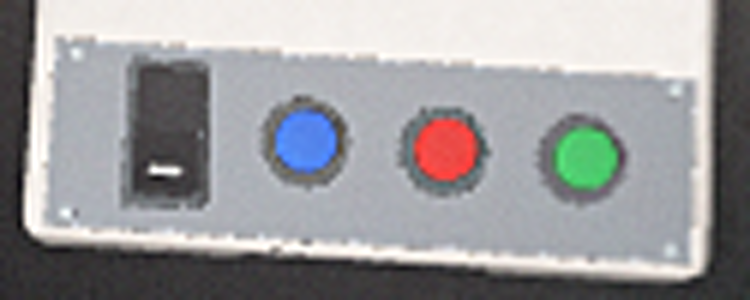

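In the enlarged crops, the scene view has blue at (234,235), red at (294,324), green at (355,418) and the white bar at (142,147). The top view has blue at (306,140), red at (446,149), green at (585,157) and the bar at (165,170). The rocker's near half is the one with the bar, and it sits far enough from the keys.

Run:
```python
from h import *
np.set_printoptions(precision=1,suppress=True)
S=pickle.load(open('scene.pkl','rb'));T=pickle.load(open('top.pkl','rb'))
s=lambda x,y:((x+.5)/7-.5+220,(y+.5)/7-.5+185)
t=lambda x,y:((x+.5)/6-.5+235,(y+.5)/6-.5+185)
P={}
for n,a,b in(('blue',(234,235),(306,140)),('red',(294,324),(446,149)),('green',(355,418),(585,157)),('bar',(142,147),(165,170))):
    p,e=tri(S,s(*a),T,t(*b));P[n]=p;print(n,p,e,'top@83',onz(T,t(*b),83),'sc@83',onz(S,s(*a),83))
    
print(np.linalg.norm(P['blue']-P['red']),np.linalg.norm(P['red']-P['green']))
# deck corners on top, z=70
for q in((60,42),(45,228),(692,80),(688,262)):print('deck',onz(T,t(*q),70))
tb,tg=onz(T,t(306,140),83),onz(T,t(585,157),83);d=(tg-tb)[:2]/2;print(d,np.hypot(*d))
yaw=np.arctan2(-d[0]*-1*-1,-d[1]);print('yaw',np.arctan2(d[0],-d[1]))
ex=np.array([-d[1],d[0]])/np.hypot(*d);r=tb[:2]-d;print('rocker pivot',r,'press',r-22*ex, 'ex',ex)
# loose items
```

```text
blue [544.7 -45.3  78.5] 0.06961654241054527 top@83 [544.3 -44.9  83. ] sc@83 [542.5 -49.1  83. ]
red [ 541.7 -107.5   79.4] 0.5734311813867786 top@83 [ 541.1 -106.8   83. ] sc@83 [ 540.2 -110.4   83. ]
green [ 538.5 -169.1   80. ] 0.09039754742606627 top@83 [ 538.2 -168.5   83. ] sc@83 [ 537.  -171.3   83. ]
bar [529.5  17.5  87.6] 0.8338212316533237 top@83 [530.3  17.2  83. ] sc@83 [531.2  21.9  83. ]
62.25899882815117 61.742270864873774
deck [588.4  64.4  70. ]
deck [504.9  69.8  70. ]
deck [ 574.8 -220.7   70. ]
deck [ 493. -217.   70.]
[ -3.  -61.8] 61.880913337841285
yaw -0.04905628081104109
rocker pivot [547.3  16.9] press [525.4  18. ] ex [ 1. -0.]
```

```bash
cat >> h.py <<'E'
from scipy.spatial.transform import Rotation as Ro
YAW=-0.049
def go(st,tgt,tool_y):  # tgt = fingertip xyz world -> shift in tool axes, rotvec in tool axes
    R=Ro.from_euler('xyz',st['tcp_rot']).as_matrix()
    tx=np.array([0,0,-1.]);ty=np.array(tool_y,float);ty/=np.linalg.norm(ty);G=np.c_[tx,ty,np.cross(tx,ty)]
    tip=np.array(tgt,float);tcp=tip+[0,0,190]
    return R.T@(tcp-st['eef_pos']), Ro.from_matrix(R.T@G).as_rotvec(), R
E
python3 - <<'E'
from h import *
from cell import env
np.set_printoptions(precision=3,suppress=True)
st=env.state()
ey=np.array([np.sin(.049),np.cos(.049),0])
for s in(1,-1):
    d,r,R=go(st,[525.4,18,214],s*ey);print(s,d,r)
print(R)
T=pickle.load(open('top.pkl','rb'))
for n,p,z in(('balance',(620/1.5,290/1.5),60),('turq',(352,262),0),('weigh',(553/1.5,306/1.5),47),('bal top',(692/1.5,50/1.5),250),('flask',(405/1.5,215/1.5),130)):print(n,onz(T,p,z))
E
```

```text
1 [   0.697 -436.08  -490.574] [-2.691 -0.001  0.   ]
-1 [   0.697 -436.08  -490.574] [0.451 0.    0.001]
[[-0.     0.391 -0.92 ]
 [ 0.001 -0.92  -0.391]
 [-1.    -0.001 -0.   ]]
balance [ 591.092 -401.72    60.   ]
turq [ 400.858 -241.904    0.   ]
weigh [ 561.505 -279.12    47.   ]
bal top [ 962.282 -464.195  250.   ]
flask [706.53   -0.213 130.   ]
```

Emit:
jog_arm(deltas=[0,-38,-43,0,0,0,0,0,-38,-43,0,0,0,0,0,-38,-43,0,0,0,0,0,-38,-43,0,0,0,0,0,-38,-43,0,0,0,0,0,-38,-43,0,0,0,0,0,-38,-43,0,0,0,0,0,-38,-43,0,0,0,0,0,-38,-43,0,0,0,0,0,-38,-43,0,0,0,0])

```text
t: 1.35
eef_pos: [497.3, -44.6, 402.8]
tcp_rot: [-1.546, 1.567, 1.991]
ft_force: [0.4, 0.6, -0.2]
opening: 0.026
```

```bash
cat > st.py <<'E'
from h import *
from cell import env
import sys
np.set_printoptions(precision=3,suppress=True)
st=env.state();ey=-np.array([np.sin(.049),np.cos(.049),0])
t=[float(a) for a in sys.argv[1:4]]
d,r,R=go(st,t,ey);print('t',st['t'],'tip',st['eef_pos']-[0,0,190],'F',st['ft_force'],'op',st['opening'],'q',st['joints'],'\nshift',d,'rot',r)
E
python3 st.py 525.4 18 130
```

```text
t 1.35 tip [497.326 -44.579 212.839] F [ 0.354  0.581 -0.174] op 0.02562845572555113 q [-0.222  0.316  1.862  0.003  0.966  0.952] 
shift [ 82.991 -46.687 -49.993] rot [0.444 0.001 0.003]
```

Emit:
jog_arm(deltas=[0,-15,-17,0.148,0,0,0,0,-15,-17,0.148,0,0,0,0,-15,-17,0.148,0,0,0,30,0,0,0,0,0,0,30,0,0,0,0,0,0,0,0,0,0,0,0,0])

```text
t: 2.1
eef_pos: [537.4, 17.8, 340.6]
tcp_rot: [-0.812, 1.566, 2.273]
ft_force: [0.0, -0.3, -0.3]
opening: 0.006
```

```bash
python3 st.py 525.4 18 100
python3 - <<'E'
from cell import eyes
import cv2,pickle
for n in("scene","top"):
    c=eyes.read_camera(n);pickle.dump(c,open(n+'1.pkl','wb'))
    cv2.imwrite(f'pics/{n}1.png',cv2.resize(c['image'][:,:,::-1][130:290,180:380],None,fx=3,fy=3,interpolation=cv2.INTER_CUBIC))
E
```

```text
t 2.1 tip [537.423  17.85  150.576] F [ 0.044 -0.324 -0.266] op 0.005823168739915201 q [-0.09   0.447  1.845  0.004  0.853  1.535] 
shift [50.612  0.707 11.853] rot [-0.008  0.003  0.003]
```

View pics/scene1.png

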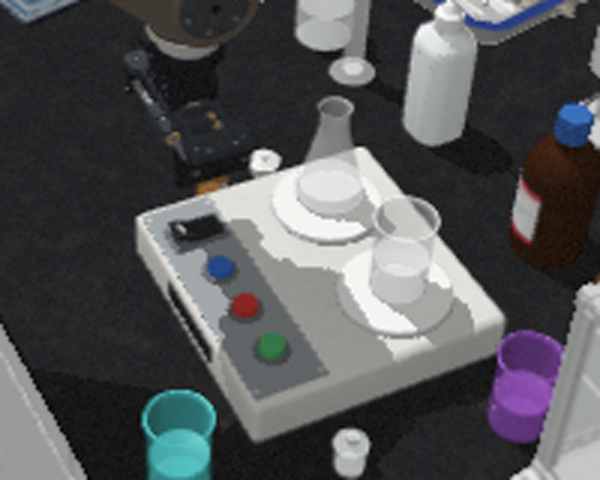

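View pics/top1.png

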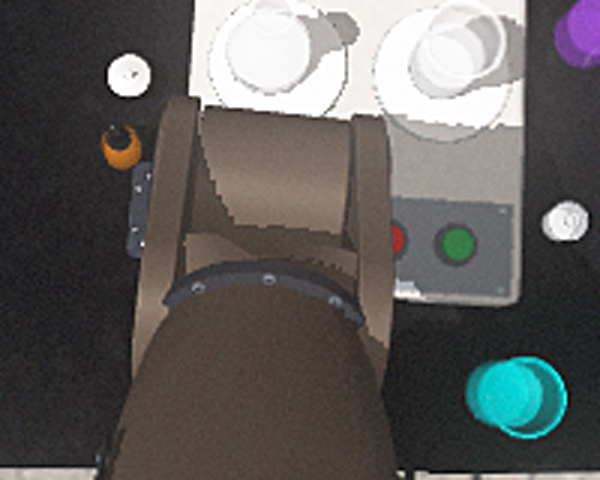

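Run:
```python
from h import *
for n in('scene1','top1'):
    c=pickle.load(open(n+'.pkl','rb'));W=np.linalg.inv(c['world_from_camera'])
    for p in([537.4,17.8,150.6],[537.4,17.8,228],[537.4,107,228],[537.4,-72,228],[525,18,88]):
        q=W@np.r_[p,1];q=q[:3]*[1,-1,-1]
        u=cv2.projectPoints(q[None],np.zeros(3),np.zeros(3),K(c),np.array(c['dist']))[0].ravel();print(n,p,((u-[180,130])*3).round(1))
```

```text
scene1 [537.4, 17.8, 150.6] [186.4 181.9]
scene1 [537.4, 17.8, 228] [186.5 126.5]
scene1 [537.4, 107, 228] [148.5  78.5]
scene1 [537.4, -72, 228] [227.8 178.5]
scene1 [525, 18, 88] [176.1 227.4]
top1 [537.4, 17.8, 150.6] [248.5 233. ]
top1 [537.4, 17.8, 228] [252.3 222.7]
top1 [537.4, 107, 228] [133.6 221.1]
top1 [537.4, -72, 228] [371.5 224.2]
top1 [525, 18, 88] [245.5 254.2]
```

The projected tip position, (186,182) in the scene crop, matches the fingers in the picture, and the body is clear of everything. I'll go down over the rocker.

Emit:
jog_arm(deltas=[15,0.5,12,0,0,0,0,25,0,0,0,0,0,0,10,0,0,0,0,0,0,0,0,0,0,0,0,0])

```text
t: 2.7
eef_pos: [526.8, 17.6, 296.7]
tcp_rot: [-2.827, 1.561, 0.256]
ft_force: [0.4, 0.1, 0.3]
opening: 0.005
```

```bash
python3 st.py 525.4 18 82
```

```text
t 2.7 tip [526.779  17.601 106.701] F [0.4   0.114 0.273] op 0.005456341387570568 q [-0.092  0.496  1.913  0.005  0.724  1.533] 
shift [24.689 -0.247  1.619] rot [-0.009 -0.009  0.003]
```

Emit:
jog_arm(deltas=[12,0,2,0,-0.009,0,0,5,0,0,0,0,0,0,3,0,0,0,0,0,0,3,0,0,0,0,0,0,2,0,0,0,0,0,0])

```text
t: 3.32
eef_pos: [525.1, 17.7, 272.1]
tcp_rot: [-2.072, 1.568, 1.012]
ft_force: [-4.4, -0.0, 18.2]
opening: 0.004
```

```bash
python3 st.py 525.4 18 82
```

```text
t 3.325 tip [525.109  17.74   82.085] F [-4.385 -0.023 18.195] op 0.004130478008575481 q [-0.092  0.533  1.934  0.005  0.672  1.533] 
shift [ 0.086 -0.276 -0.275] rot [-0.009 -0.002  0.003]
```

At z = 82.1 the force is 18 N, so the rocker is level and against its stop. I'll hold briefly, lift, and move over to the blue key.

Emit:
jog_arm(deltas=[0,0,0,0,0,0,0,0,0,0,0,0,0,0,-12,0,0,0,0,0,0,-20,0,0,0,0,0,0,0,0,0,0,0,0,0])

```text
t: 3.95
eef_pos: [525.4, 17.7, 306.3]
tcp_rot: [-2.416, 1.567, 0.668]
ft_force: [-0.2, -0.3, -0.2]
opening: 0.004
```

```bash
python3 st.py 544.4 -45 100;python3 - <<'E'
from cell import eyes
import cv2,pickle
c=eyes.read_camera("scene")
cv2.imwrite('pics/scene2.png',cv2.resize(c['image'][:,:,::-1][185:265,220:300],None,fx=7,fy=7,interpolation=cv2.INTER_CUBIC))
E
```

```text
t 3.95 tip [525.367  17.656 116.337] F [-0.166 -0.26  -0.161] op 0.004078553064635961 q [-0.093  0.48   1.907  0.004  0.751  1.533] 
shift [ 16.238  61.494 -22.578] rot [-0.009 -0.003  0.003]
```

View pics/scene2.png

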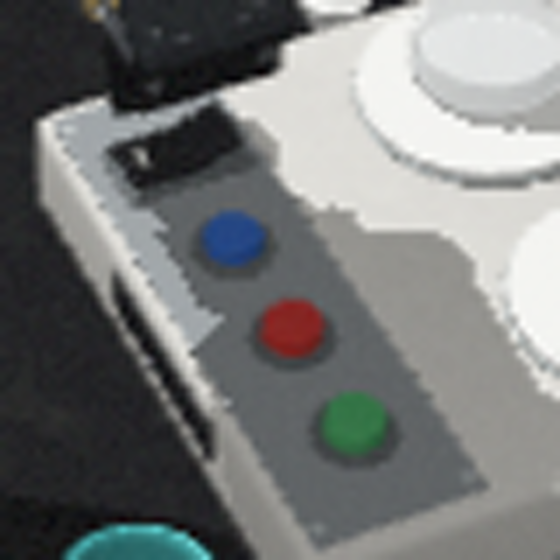

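The rocker has tipped: its bar moved from (142,147) to (138,157), and the far end is now raised. Next is the blue key.

Emit:
jog_arm(deltas=[0,31,-11,0,0,0,0,0,31,-11,0,0,0,0,8,0,0,0,0,0,0,0,0,0,0,0,0,0])

```text
t: 4.5
eef_pos: [543.5, -46.3, 295.1]
tcp_rot: [-1.414, 1.567, 1.671]
ft_force: [0.1, -0.8, -0.3]
opening: 0.005
```

```bash
python3 st.py 544.4 -45 77
```

```text
t 4.5 tip [543.451 -46.28  105.069] F [ 0.144 -0.798 -0.345] op 0.00471815233749893 q [-0.207  0.52   1.868  0.005  0.755  1.418] 
shift [28.073 -1.239 -0.889] rot [-0.008  0.001  0.003]
```

Emit:
jog_arm(deltas=[12,-1.2,-0.9,0,0,0,0,8,0,0,0,0,0,0,3,0,0,0,0,0,0,3,0,0,0,0,0,0])

```text
t: 5.0
eef_pos: [544.1, -43.1, 267.2]
tcp_rot: [-1.253, 1.567, 1.834]
ft_force: [-2.8, -0.6, 26.2]
opening: 0.007
```

```bash
python3 st.py 544.4 -45 77
```

```text
t 5.0 tip [544.144 -43.141  77.15 ] F [-2.776 -0.617 26.184] op 0.007158441167983634 q [-0.201  0.563  1.887  0.005  0.693  1.421] 
shift [ 0.144  1.843 -0.357] rot [-0.006  0.001  0.003]
```

At z = 77.1 the force is 26 N, so the blue key is at its stop. I'll hold, lift, and cross high over red to green.

Emit:
jog_arm(deltas=[0,0,0,0,0,0,0,0,0,0,0,0,0,0,-15,0,0,0,0,0,0,-25,0,0,0,0,0,0,0,0,0,0,0,0,0])

```text
t: 5.62
eef_pos: [544.2, -43.0, 310.0]
tcp_rot: [-1.533, 1.568, 1.554]
ft_force: [0.2, 0.2, 0.2]
opening: 0.007
```

```bash
python3 st.py 538.3 -168.8 115
```

```text
t 5.625 tip [544.221 -43.013 119.986] F [0.241 0.156 0.194] op 0.007176348082655807 q [-0.2    0.499  1.854  0.005  0.789  1.422] 
shift [  4.571 125.939  -0.957] rot [-0.006  0.     0.003]
```

Emit:
jog_arm(deltas=[0,42,0,0,0,0,0,0,42,0,0,0,0,0,0,41,-1,0,0,0,0,0,0,0,0,0,0,0])

```text
t: 6.12
eef_pos: [538.0, -170.6, 309.3]
tcp_rot: [-1.66, 1.567, 1.429]
ft_force: [-0.4, 0.5, -0.2]
opening: 0.005
```

```bash
python3 st.py 538.3 -168.8 77;python3 - <<'E'
from cell import eyes
import cv2,pickle
c=eyes.read_camera("scene")
cv2.imwrite('pics/scene3.png',cv2.resize(c['image'][:,:,::-1][165:265,200:300],None,fx=6,fy=6,interpolation=cv2.INTER_CUBIC))
c=eyes.read_camera("top")
cv2.imwrite('pics/top3.png',cv2.resize(c['image'][185:235,235:360,::-1],None,fx=6,fy=6,interpolation=cv2.INTER_CUBIC))
E
```

```text
t 6.125 tip [ 538.024 -170.616  119.273] F [-0.417  0.532 -0.187] op 0.005228628780192109 q [-0.425  0.522  1.809  0.005  0.812  1.196] 
shift [42.279 -1.68  -0.167] rot [-0.004 -0.     0.004]
```

View pics/scene3.png

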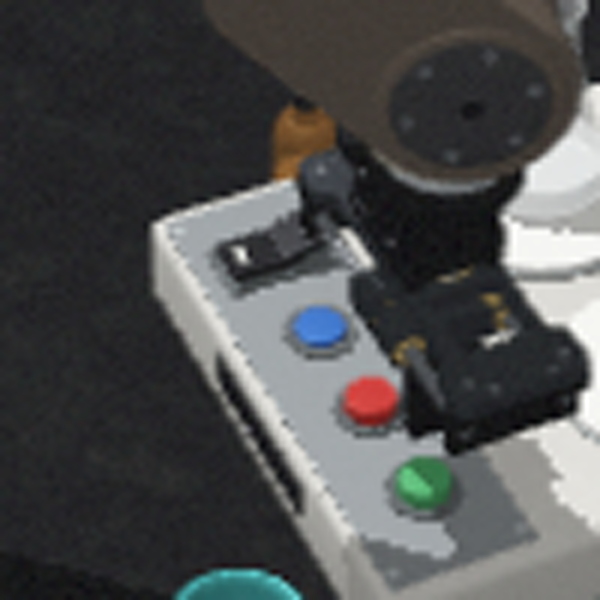

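View pics/top3.png

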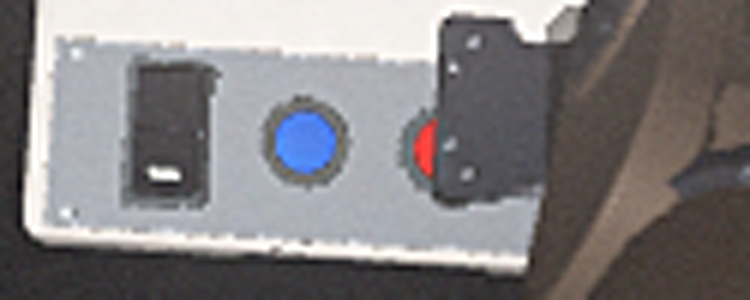

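The rocker is on. The blue key has dropped about 1.3 px, to (320,327), and no side wall shows, so it is in. Now I'll press green.

Emit:
jog_arm(deltas=[15,-1.7,0,0,0,0,0,15,0,0,0,0,0,0,6,0,0,0,0,0,0,4,0,0,0,0,0,0,3,0,0,0,0,0,0])

```text
t: 6.85
eef_pos: [538.2, -163.8, 266.2]
tcp_rot: [-1.575, 1.568, 1.52]
ft_force: [-17.1, 4.2, 59.9]
opening: 0.007
```

```bash
python3 st.py 538.3 -168.8 77
```

```text
t 6.85 tip [ 538.23  -163.785   76.216] F [-17.139   4.234  59.905] op 0.006872413310639565 q [-0.413  0.582  1.847  0.004  0.714  1.201] 
shift [-0.8    5.004 -0.303] rot [ 0.002 -0.     0.003]
```

Emit:
jog_arm(deltas=[-0.3,0,0,0,0,0,0,0,0,0,0,0,0,0,0,0,0,0,0,0,0,0,0,0,0,0,0,0])

```text
t: 7.35
eef_pos: [537.8, -163.6, 268.7]
tcp_rot: [-2.154, 1.568, 0.942]
ft_force: [-2.1, -1.5, 3.6]
opening: 0.005
```

The key is creeping up under zero-shift rows, so I'll press again with a steady bias and hold a full two seconds.

Emit:
jog_arm(deltas=[2,0,0,0,0,0,0,1,0,0,0,0,0,0,1,0,0,0,0,0,0,0.7,0,0,0,0,0,0])

```text
t: 7.85
eef_pos: [537.7, -163.4, 267.2]
tcp_rot: [-2.696, 1.568, 0.4]
ft_force: [-5.1, 0.4, 13.9]
opening: 0.006
```

Emit:
jog_arm(deltas=[0.7,0,0,0,0,0,0,0.7,0,0,0,0,0,0,0.7,0,0,0,0,0,0,0.7,0,0,0,0,0,0,0.7,0,0,0,0,0,0,0.7,0,0,0,0,0,0,0.7,0,0,0,0,0,0,0.7,0,0,0,0,0,0,0.7,0,0,0,0,0,0,0.7,0,0,0,0,0,0])

```text
t: 9.1
eef_pos: [537.1, -163.1, 267.2]
tcp_rot: [3.072, 1.565, -0.114]
ft_force: [-5.2, 1.0, 15.6]
opening: 0.001
```

Emit:
jog_arm(deltas=[0.7,0,0,0,0,0,0,0.7,0,0,0,0,0,0,0.7,0,0,0,0,0,0,0.7,0,0,0,0,0,0,0.7,0,0,0,0,0,0,0.7,0,0,0,0,0,0,0.7,0,0,0,0,0,0,0.7,0,0,0,0,0,0])

```text
t: 10.1
eef_pos: [536.7, -162.8, 267.2]
tcp_rot: [2.934, 1.563, -0.252]
ft_force: [-5.1, -0.3, 15.8]
opening: 0.007
```

Green was held at its stop (z = 77.2, about 15 N) for over 2.2 s. Now I'll release, lift, and move back toward the robot to see the panel.

Emit:
jog_arm(deltas=[-15,0,0,0,0,0,0,-40,0,0,0,0,0,0,-50,0,0,0,0,0,0,-50,0,0,0,0,0,0,0,50,10,0,0,0,0,0,50,10,0,0,0,0,0,50,10,0,0,0,0,0,50,10,0,0,0,0,0,50,0,0,0,0,0,0,0,0,0,0,0,0])

```text
t: 11.35
eef_pos: [484.0, -416.5, 428.2]
tcp_rot: [3.08, 1.56, -0.103]
ft_force: [0.1, 0.0, -0.2]
opening: 0.001
```

```bash
python3 st.py 538.3 -168.8 77;python3 - <<'E'
from cell import eyes
import cv2
c=eyes.read_camera("scene");d=eyes.read_camera("top")
A=cv2.resize(c['image'][165:265,215:315,::-1],None,fx=5,fy=5,interpolation=cv2.INTER_CUBIC)
cv2.imwrite('pics/s4.png',A)
cv2.imwrite('pics/t4.png',cv2.resize(d['image'][100:290,190:400,::-1],None,fx=3,fy=3,interpolation=cv2.INTER_CUBIC))
import pickle
T=pickle.load(open('top.pkl','rb'))
cv2.imwrite('pics/t4d.png',cv2.resize(cv2.absdiff(d['image'],T['image'])[100:290,190:400,::-1],None,fx=3,fy=3))
E
```

```text
t 11.35 tip [ 484.01  -416.548  238.192] F [ 0.058  0.004 -0.225] op 0.0005507405209610712 q [-0.815  0.489  1.496  0.008  1.149  0.795] 
shift [ 161.484 -249.901  -42.215] rot [ 0.007 -0.011 -0.001]
```

View pics/s4.png

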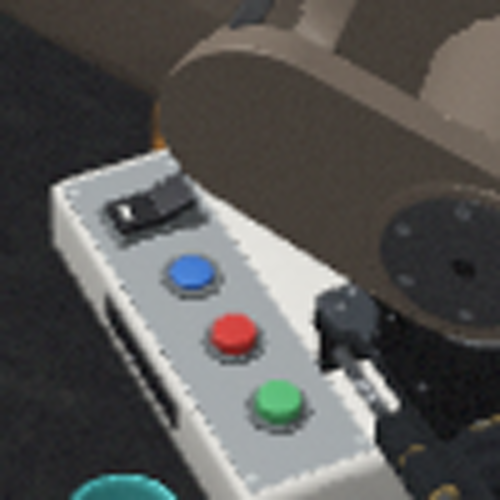

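View pics/t4.png

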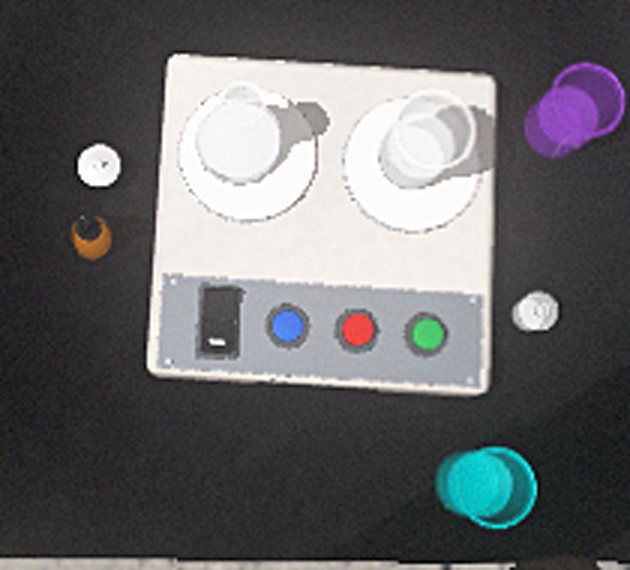

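View pics/t4d.png

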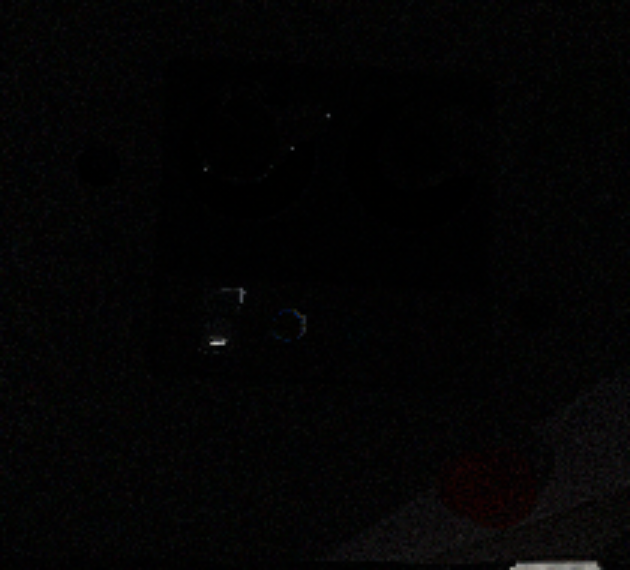

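The difference image against the start shows only the rocker (217,342) and the blue key's rim (290,325) changed. Green and red are back up, and the loose things have not moved. The arm is clear, so I'm handing in.

```bash
python3 -c "
from cell import env
print(env.job_done())"
```

```text
the job is handed in; nothing more can be done
None
```

I did the three steps in order with the closed fingertips and handed the job in at about 11.4 s, within the 43 s limit. The hand-in gave no verdict.

| Control | Tip height at the stop | Force | Note |
|---|---|---|---|
| Rocker | 82 mm | 18 N | tipped on |
| Blue key | 77 mm | 26 N | pushed in, stayed in |
| Green key | 77 mm | about 15 N | held for over 2.2 s, then released |

**Last checks:** Comparing the top camera's picture with the one from the start, only the rocker and the blue key's rim had changed. Green and red were up, the loose things had not moved, and the wrist force was near zero with the arm clear.

**What went off plan:**
- **Green, first press:** it peaked at about 60 N and the tip slid about 5 mm sideways. When I backed off, the key crept up to about 4 mm down, so I pressed it again for the full hold.
- **Heights:** the key tops measured from two views came out 3 to 4.5 mm lower than the text says. The heights at which the tip met the stops agreed with the text.

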